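# Angle a tube past a post into the stock bay

### The arm

A 6-joint arm with a two-finger parallel gripper is mounted at the origin on a cart in front of the work surface, level with it; the furniture and walls round the work are solid. World frame = base frame: x ahead of the robot, y to its left, z up, the work surface at z = 0. Lengths are in m, angles in degrees, forces in N, time in s.
With the tool pointing down it reaches from about 0.375 to 0.9 m from the base axis. Payload 3.1 kg.
Tool frame: the origin (TCP) lies on the centre line of the jaws, within the pads' length; the fingertips stand 25 mm ahead of it and the grasp point (between the pads) lies 6 mm ahead of it; z points along the fingers, y is the line along which they close (so a half turn about z gives the same grasp; the last joint's range is limited). The gripper opens to 87 mm and grips with 3 to 60 N. Pads are 19 mm wide; open, the fingers measure 117 mm over their backs; the gripper's body (75 mm by 190 mm) begins 51 mm behind the grasp point.
Start: joints at [61.507, 30.224, 82.088, -0, 67.689, -10.227], TCP at [0.196, 0.593, 0.248] pointing down, gripper open.
Joint ranges: [-176.69, 176.69], [-43.24, 126.21], [12.49, 139.97], [-82, 262], [0, 151.66], [-163.58, 163.58]. Speed limits (degrees/s): [159.86, 159.86, 180, 180, 180, 180].

### API

Orientations are given as a 3x3 rotation matrix whose columns are the frame's x, y, z axes.
In Python, from rig import read_state, capture, camera_params, hand_in gives the robot as it stands.
- The arm moves only by the tool apply_moves, never from a script. Its argument "rows" is a list of rows, each an object of numbers: "x", "y", "z": the shift along the tool's x, y, z in mm; "rx", "ry", "rz": the turn, a rotation vector about the tool's x, y, z in units of 6 degrees (1.0 is 6 degrees); "claw": the closure in counts, from 0 (fully open) to 255 (shut). A call has 1 to 10 rows; each row is the pose to reach, as a shift and turn from the pose commanded when the call began, along the tool's axes at that moment; what a row does not reach only later rows make up. A row lasts 1/8 s, in which the tool goes at most 62.5 mm and 10.7 degrees, less where a joint would pass 70% of its speed; a pose out of reach is approached as far as the arm can. A call with a gripper value outside its range is refused whole. The fingers move at their own pace and stop on an object; the grip force is fixed at half the most. Time passes only in rows, so rows that repeat a pose let the fingers close. It gives the time, the measured TCP pose, the force, the opening and the grip force at its end, in the units of the state.
- read_state(): the state, without advancing time (a new reading comes with each control period).
- capture(name): name is "side" or "top" or "wrist"; returns (picture, depth): 420x560x3 uint8, red, green, blue; 420x560 float32, m along the optical axis (not along the pixel's ray), 0 where there is no reading.
- camera_params(name): a dict with "fx", "fy", "cx", "cy" (pixels), "xyz" and "orientation" of the camera in the world. Camera axes: x right, y up, looking along -z (the intrinsics and any distortion apply to the point x, -y, -z); pixel columns grow to the right and rows downward; lengths in m; the calibration is good to about 2 mm. A picture is of the moment at which its call begins: read the wrist's pose just before it. camera_params takes no time and is no camera call; for the wrist camera it gives the pose at the moment of the call.
- hand_in(): hands the job in; it is judged then, once.
The state is a dict: "time_s": time; "joint_positions": joint angles; "qvel": joint speeds; "tau": joint torques, N m; "position": TCP position; "tcp_rot": TCP orientation; "force": force on the tool from outside, world axes, zero at the start; "moment": the same for the moment, N m; "opening": opening from 0.0 (shut) to 1.0 (fully open); "grasp_force": force on a finger pad.
Only numpy, scipy, OpenCV 4.12 (cv2) and the standard library are available. Lean on these libraries where they do the work, as an engineer would, in place of code of your own. Each camera call takes 0.05 s, during which the arm holds its last target. There are 200 camera calls.

### The job

Push the aluminium tube along the bench into the stock bay: slant its red end in behind the orange-topped post, then push the other end round so that the tube lies flat against the fence along its whole length, between the two yellow stops. Only push it with the fingers: do not grip it or lift it off the bench. Leave the other things on the bench alone, and finish clear of everything.

Things in the scene. Friction and masses are not known exactly. Their poses are not given: they have to be found in the camera images.
- tube: the long piece: pale silvery aluminium square tube lying on the bench, 36 (x) x 240 (y) x 40 mm (z), about 0.35 kg, slides freely. Origin: middle of its underside. Its y axis runs lengthwise towards the red-capped end; its z axis points up. It starts before the bay, right of the post, roughly crosswise, red end left.
- red_end (a point): centre of the tube's red-capped end face, 120 mm from its middle, 20 mm above its underside
- black_end (a point): centre of the tube's black-capped end face, 120 mm from its middle, 20 mm above its underside
- tube_near_side: the tube's long side wall that faces the robot at the start (tube -x side), 232 x 40 mm; origin at the wall's centre, 15 mm from the tube's middle
- tube_far_side: the tube's other long side wall (tube +x side), towards the fence; origin at the wall's centre, 15 mm from the tube's middle
- bay: stock bay fixed to the bench, open to the robot and above: grey fence 350 mm long, 22 thick, 50 high, a yellow stop at each end. Origin: middle of the fence's front face at bench level; x points away from the robot through the fence, y left along it, z up. The bench is its floor. Place and yaw change each time.
- left_stop (a point): bench-level point where the left stop's inner face meets the fence face (bay y = +155 mm; the stops are 310 mm apart). The left stop is yellow, 16 mm thick, 50 mm high and sticks out 95 mm from the fence towards the robot
- right_stop (a point): the same point of the right stop (bay y = -155 mm): yellow, 16 mm thick, 50 mm high, sticks out 50 mm from the fence towards the robot
- post: fixed steel post with an orange top, 24 mm in diameter, 60 mm high. Origin: centre of its foot, 77 mm before the fence face (65 mm free behind it), 50 to 80 mm left of the bay's middle. Post and right stop are less than 240 mm apart, so the tube cannot go in square: the red end must go behind the post at a slant of about 0.25 to 0.5 rad to the fence.
- wood_block: bystander, loose, to be left alone: dark brown hardwood block, 36 x 100 x 30 mm; origin: middle of its underside
- screwdriver: bystander, loose, to be left alone: blue and orange screwdriver, 196 mm long; origin: middle of its underside
- big_nut: bystander, loose, to be left alone: grey hex nut, 35 mm across, 18 mm high; origin: middle of its underside
- flange: bystander, loose, to be left alone: dark turned flange, 90 mm across, 26 mm high; origin: middle of its underside
- tape_roll: bystander, loose, to be left alone: black tape roll, 100 mm across, 22 mm high; origin: middle of its underside
- tin: bystander, loose, to be left alone: dark green tin with a beige lid, 74 mm across, 60 mm high; origin: middle of its underside
There are look-alikes about, which are no part of the job. Of the things that look like the post, the smaller one is meant.

How it is judged (in metres and radians):
On the way:
1. the red end is behind the post (between post and fence, to the left of the post's centre) while the tube still lies slanted (y of red_end in the frame of post above 0 m and x of red_end in the frame of post above 0.012 m and x of red_end in the frame of bay below 0 m and x of black_end in the frame of bay below -0.045 m), for 0.05 s.
At the end, for the whole second after the job is handed in: The tube lies flat on the bench, at rest, between the two yellow stops and behind the post, both its ends within 5 mm of touching the fence with the far side (end-face centres at most 23 mm from the fence face) (y of red_end in the frame of post above 0 m and x of red_end in the frame of post above 0.012 m and x of red_end in the frame of bay between -0.023 and 0 m and x of black_end in the frame of bay between -0.023 and 0 m and y of red_end in the frame of bay below 0.159 m and y of black_end in the frame of bay above -0.159 m and height (world z) of tube below 0.006 m and angle between tube's own z axis and vertical below 0.06 rad and linear speed of tube below 0.01 m/s).
It fails at once if the tube is lifted off the bench (by more than 15 mm) or tipped over (by more than 0.25 rad) (height (world z) of tube above 0.015 m or angle between tube's own z axis and vertical above 0.25 rad).
It fails at once if the tube is gripped: the fingers press on both of its long sides at once (contact force between the fingers and tube_near_side above 2 N and contact force between the fingers and tube_far_side above 2 N).
It fails at once if another thing on the bench is moved by more than 30 mm (distance of any of wood_block, screwdriver, big_nut, flange, tape_roll, tin from where it was at the start of the episode above 0.03 m).
It also fails if it takes over 72 s, if anything falls off the work surface, if the arm or the gripper's body presses on something with over 40 N, if the wrist force passes 120 N, or if a joint passes its speed limit or range.

## Working session

There is one attempt and no reset: what is moved stays moved. The work goes in short steps, Python scripts to look and compute and a tool call to move; the robot and the scene stay as the last step left them, time stands still between calls to the robot, and variables do not carry over. Pictures are saved under pics/ and viewed, at most 10 in all, crops included, and the job is handed in when it is done.

Besides the shell and the picture viewer there is one more tool, called after "Request:" as name([rows], argument=value, ...), one row to a line, values as JSON. apply_moves: Moves the arm, as the interface text tells. Its arguments: {"type":"object","properties":{"rows":{"type":"array"}},"required":["rows"]}

```bash
mkdir -p pics
python3 - <<'E'
from rig import *
import cv2, numpy as np
for n in ("top","side"):
    p,d=capture(n); np.savez(f"{n}0.npz",p=p,d=d); cv2.imwrite(f"pics/{n}0.png",p[...,::-1]); print(n,camera_params(n))
s=read_state(); print(s['time_s'],s['position'],s['tcp_rot'],s['force'])
E
```

```text
top {'fx': 437.0217162319631, 'fy': 437.0217162319631, 'cx': 278.8763162225157, 'cy': 199.5404208171813, 'xyz': array([ 0.329582  , -0.03228802,  1.3313823 ]), 'orientation': array([[-0.01209841,  0.98746069, -0.15740083],
       [-0.99979693, -0.01448311, -0.01401234],
       [-0.01611629,  0.15719934,  0.98743538]])}
side {'fx': 422.1979569472217, 'fy': 422.1979569472217, 'cx': 271.36471098043654, 'cy': 213.6737044693288, 'xyz': array([ 0.26810871, -0.98302849,  0.66987267]), 'orientation': array([[ 0.97025503,  0.11634369, -0.21229539],
       [-0.24154434,  0.52383373, -0.81685651],
       [ 0.01617139,  0.84383788,  0.53635447]])}
0.1 [0.19556262 0.5929928  0.2466992 ] [[-9.49618530e-01  3.13406849e-01 -8.91544964e-04]
 [ 3.13407941e-01  9.49617169e-01 -1.64158367e-03]
 [ 3.32142838e-04 -1.83829554e-03 -9.99998255e-01]] [ 0.9610147  -0.56352174 -0.38861214]
```

View pics/top0.png

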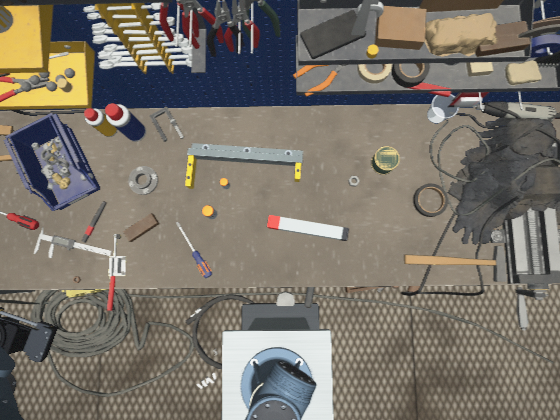

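View pics/side0.png

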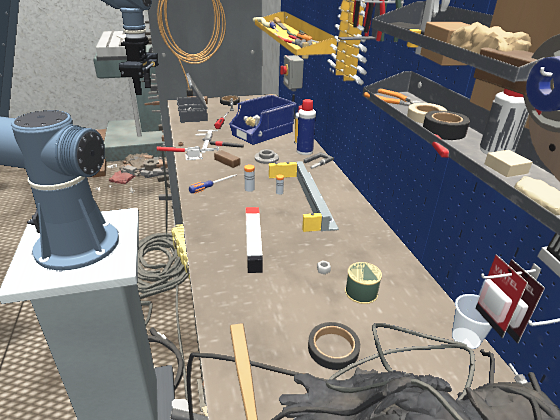

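```bash
cat > h.py <<'E'
from rig import *
import cv2, numpy as np
def cloud(n):
    c=camera_params(n); s=read_state(); p,d=capture(n)
    v,u=np.mgrid[:420,:560]
    P=np.stack([(u-c['cx'])/c['fx']*d,-(v-c['cy'])/c['fy']*d,-d],-1)@c['orientation'].T+c['xyz']
    P[d==0]=np.nan
    return p,P
def rect(P,m):
    r=cv2.minAreaRect((P[m][:,:2]*1000).astype(np.float32)); return np.round(cv2.boxPoints(r),1).tolist(), np.round(r[1],1), int(m.sum())
E
python3 - <<'E'
from h import *
p,P=cloud("top")
v,u=np.mgrid[:420,:560]; h=cv2.cvtColor(p,cv2.COLOR_RGB2HSV).astype(int); z=P[...,2]
def box(a,b,c,d): return (u>=a)&(u<=b)&(v>=c)&(v<=d)
print("bench z",np.nanmedian(z[240:260,220:260]))
m=box(185,307,140,192); 
f=m&(z>.035)&(z<.065)&(h[...,1]<70); print("fence",rect(P,f),np.median(z[f]))
y=m&(z>.035)&(z<.065)&(h[...,1]>140)&(h[...,0]<35)&(h[...,0]>18)
for a,b in((180,205),(285,307)): k=y&(u>=a)&(u<=b); print("stop",rect(P,k),np.median(z[k]))
for nm,bb in(("post",(216,232,174,192)),("decoy",(198,218,202,220))):
    k=box(*bb)&(z>.05); print(nm,rect(P,k),np.median(z[k]),np.median(P[k],0))
k=box(260,355,208,245)&(z>.03); print("tube",rect(P,k),np.median(z[k]))
r=k&(h[...,1]>150); print("red",np.median(P[r],0))
for nm,bb in(("driver",(172,216,218,280)),("nut",(345,362,172,190)),("tin",(370,402,143,175)),("wood",(120,162,210,245))):
    k=box(*bb)&(z>.008); print(nm,rect(P,k))
E
```

```text
bench z -0.00016538096815144065
fence ([[558.9000244140625, -76.69999694824219], [670.0999755859375, -85.9000015258789], [698.7000122070312, 263.3999938964844], [587.5, 272.5]], array([350.4, 111.6]), 946) 0.049676927859299
stop ([[579.5999755859375, 251.89999389648438], [675.7000122070312, 243.1999969482422], [677.2000122070312, 259.6000061035156], [581.0, 268.29998779296875]], array([16.4, 96.5]), 169) 0.0488326791839615
stop ([[597.4000244140625, -77.4000015258789], [645.2000122070312, -79.19999694824219], [645.7999877929688, -64.0], [597.9000244140625, -62.20000076293945]], array([15.3, 47.9]), 79) 0.049103681440968217
post ([[577.2999877929688, 140.3000030517578], [599.0999755859375, 138.60000610351562], [600.7999877929688, 160.0], [579.0, 161.6999969482422]], array([21.5, 21.8]), 52) 0.059635463944159306 [0.58778096 0.15103064 0.05963546]
decoy ([[478.20001220703125, 189.39999389648438], [504.1000061035156, 172.10000610351562], [521.2999877929688, 197.89999389648438], [495.3999938964844, 215.1999969482422]], array([31. , 31.1]), 116) 0.08033634884912921 [0.49839478 0.19205781 0
[... 298 characters left out ...]
00030517578], [336.20001220703125, 131.6999969482422], [489.70001220703125, 189.39999389648438], [453.79998779296875, 285.0]], array([164. , 102.1]), 285)
nut ([[574.2000122070312, -247.39999389648438], [608.7999877929688, -266.3999938964844], [623.2000122070312, -240.3000030517578], [588.5, -221.3000030517578]], array([29.8, 39.6]), 70)
tin ([[603.4000244140625, -349.0], [666.4000244140625, -384.79998779296875], [702.2000122070312, -321.79998779296875], [639.2000122070312, -285.8999938964844]], array([72.5, 72.5]), 575)
wood ([[375.0, 409.29998779296875], [430.6000061035156, 325.79998779296875], [503.6000061035156, 374.3999938964844], [448.0, 457.8999938964844]], array([ 87.7, 100.4]), 455)
```

```bash
cat >> h.py <<'E'
from scipy.spatial.transform import Rotation as Ro
O=np.array([661.5,90.5]); A=np.radians(4.68)   # bay origin (mm), slant of fence from world +y, clockwise
B=np.array([[np.cos(A),-np.sin(A)],[np.sin(A),np.cos(A)]]) # world->bay rows x,y
def go(x,y,z,psi,s=None):
    "world mm, psi deg clockwise of tool y from +y -> shift, turn for a row"
    s=s or read_state(); R=s['tcp_rot']; c,q=np.cos(np.radians(psi)),np.sin(np.radians(psi))
    G=np.array([[-c,q,0],[q,c,0],[0,0,-1]])
    return np.round(R.T@(np.array([x,y,z])-s['position']*1000),1), np.round(np.degrees(Ro.from_matrix(R.T@G).as_rotvec())/6,2)
def tube():
    "tube pose from top camera: bay (cx,cy), slant deg; world centre"
    p,P=cloud("top"); h=cv2.cvtColor(p,cv2.COLOR_RGB2HSV).astype(int); z=P[...,2]
    v,u=np.mgrid[:420,:560]
    m=(z>.033)&(z<.044)&(u>150)&(u<365)&(v>135)&(v<260)
    w=m&(h[...,1]<60)&(h[...,2]>130)
    n,l,st,ce=cv2.connectedComponentsWithStats(m.astype(np.uint8),connectivity=4)
    i=1+np.argmax([(w&(l==k)).sum() for k in range(1,n)])
    k=l==i
    (c,sz,a)=cv2.minAreaRect((P[k][:,:2]*1000).astype(np.float32)); c=np.array(c)
    bp=cv2.boxPoints((c,sz,a)); e=[bp[1]-bp[0],bp[2]-bp[1]]; e=max(e,key=np.linalg.norm); e=e/np.linalg.norm(e)
    if e[1]<0: e=-e
    psi=np.degrees(np.arctan2(e[0],e[1])); b=B@(c-O); sl=np.radians(psi)-A
    t=np.array([np.sin(sl),np.cos(sl)])
    print("tube size",np.round(sz,1),"n",k.sum(),"world c",np.round(c,1),"psi",round(psi,1),"| bay c",b.round(1),"slant",round(sl,3),"red",(b+120*t).round(1),"black",(b-120*t).round(1))
    return p,c,psi
E
python3 - <<'E'
from h import *
tube()
print(go(398,-87,200,10.3),go(398,-87,37,10.3))
E
```

```text
tube size [240.1  36.8] n 939 world c [451.9 -97. ] psi 10.2 | bay c [-193.6 -204. ] slant 0.096 red [-182.1  -84.6] black [-205.1 -323.5]
(array([-405.3, -582.4,   47.6]), array([-0.01, -0.  , -1.33])) (array([-405.4, -582.2,  210.6]), array([-0.01, -0.  , -1.33]))
```

Run:
```python
from h import *
print(go(430,200,240,10.3))
```

```text
(array([-345.8, -299.9,    7.3]), array([-0.01, -0.  , -1.33]))
```

Request:
apply_moves([
  {"x": -200, "y": -200, "z": 0, "rz": -1.3},
  {"x": -346, "y": -300, "z": 7, "rz": -1.3},
  {"x": -346, "y": -300, "z": 7, "rz": -1.3},
  {"x": -346, "y": -300, "z": 7, "rz": -1.3},
  {"x": -346, "y": -300, "z": 7, "rz": -1.3},
  {"x": -346, "y": -300, "z": 7, "rz": -1.3},
  {"x": -346, "y": -300, "z": 7, "rz": -1.3},
  {"x": -346, "y": -300, "z": 7, "rz": -1.3},
  {"x": -405, "y": -582, "z": 47, "rz": -1.33},
  {"x": -405, "y": -582, "z": 47, "rz": -1.33},
])

```text
validation failed for argument at $.ro...
```

Run:
```python
from h import *
print(read_state()['position'],go(398,-87,100,10.3),go(398,-87,37,10.3))
```

```text
[0.19564035 0.59314471 0.24693862] (array([-405.4, -582.3,  147.6]), array([-0.01, -0.  , -1.33])) (array([-405.4, -582.2,  210.6]), array([-0.01, -0.  , -1.33]))
```

Request:
apply_moves([
  {"x": -345, "y": -300, "z": 7, "rx": 0, "ry": 0, "rz": -1.3, "claw": 0},
  {"x": -345, "y": -300, "z": 7, "rx": 0, "ry": 0, "rz": -1.3, "claw": 0},
  {"x": -345, "y": -300, "z": 7, "rx": 0, "ry": 0, "rz": -1.3, "claw": 0},
  {"x": -345, "y": -300, "z": 7, "rx": 0, "ry": 0, "rz": -1.3, "claw": 0},
  {"x": -345, "y": -300, "z": 7, "rx": 0, "ry": 0, "rz": -1.3, "claw": 0},
  {"x": -345, "y": -300, "z": 7, "rx": 0, "ry": 0, "rz": -1.3, "claw": 0},
  {"x": -345, "y": -300, "z": 7, "rx": 0, "ry": 0, "rz": -1.3, "claw": 0},
  {"x": -345, "y": -300, "z": 7, "rx": 0, "ry": 0, "rz": -1.3, "claw": 0},
  {"x": -405, "y": -582, "z": 47, "rx": 0, "ry": 0, "rz": -1.3, "claw": 0},
  {"x": -405, "y": -582, "z": 47, "rx": 0, "ry": 0, "rz": -1.3, "claw": 0},
])

```text
time_s: 1.45
position: [0.4162, 0.0759, 0.2233]
tcp_rot: [[-0.984, 0.18, 0.001], [0.18, 0.984, -0.0], [-0.001, -0.0, -1.0]]
force: [0.3, -0.9, 0.3]
opening: 1.0
grasp_force: 0.0
```

Run:
```python
from h import *
print(read_state()['position'],go(398,-87,100,10.3),go(398,-87,37,10.3))
```

```text
[0.41618308 0.07592769 0.22330487] (array([ -11.3, -163.5,  123.3]), array([-0.  ,  0.01, -0.01])) (array([ -11.2, -163.5,  186.3]), array([-0.  ,  0.01, -0.01]))
```

Request:
apply_moves([
  {"x": -11, "y": -163, "z": 100, "rx": 0, "ry": 0, "rz": 0, "claw": 0},
  {"x": -11, "y": -163, "z": 100, "rx": 0, "ry": 0, "rz": 0, "claw": 0},
  {"x": -11, "y": -163, "z": 100, "rx": 0, "ry": 0, "rz": 0, "claw": 0},
  {"x": -11, "y": -163, "z": 150, "rx": 0, "ry": 0, "rz": 0, "claw": 0},
  {"x": -11, "y": -163, "z": 170, "rx": 0, "ry": 0, "rz": 0, "claw": 0},
  {"x": -11, "y": -163, "z": 186, "rx": 0, "ry": 0, "rz": 0, "claw": 0},
  {"x": -11, "y": -163, "z": 186, "rx": 0, "ry": 0, "rz": 0, "claw": 0},
  {"x": -11, "y": -163, "z": 186, "rx": 0, "ry": 0, "rz": 0, "claw": 0},
])

```text
time_s: 2.45
position: [0.3975, -0.085, 0.0377]
tcp_rot: [[-0.983, 0.181, 0.001], [0.181, 0.983, -0.0], [-0.001, -0.0, -1.0]]
force: [-0.7, -0.1, 0.7]
opening: 1.001
grasp_force: 0.0
```

Run:
```python
from h import *
print(go(398,-87,37,10.3))
# push target: rotate to 24.7, centre shifted normal; tube target centre
n=lambda p:np.array([np.cos(np.radians(p)),-np.sin(np.radians(p))])
t=lambda p:np.array([np.sin(np.radians(p)),np.cos(np.radians(p))])
c=np.array([452,-97])
# line the tube axis must lie on: bay target (-62,-15) slant .35
T=O+B.T@np.array([-62,-15]); print("target world",T)
psi=24.7; print("normal dist to go",(T-c)@n(psi),"axial",(T-c)@t(psi))
f=c+n(psi)*((T-c)@n(psi))
for k in (.5,1):
    ps=10.3+14.4*k; cc=c+(f-c)*k; g=cc-n(ps)*28; print(g,go(g[0],g[1],37,ps))
```

```text
(array([-0.9, -1.9,  0.7]), array([-0.  ,  0.01, -0.03]))
target world [598.48285329  80.608629  ]
normal dist to go 58.86407199925069 axial 222.5692531084682
[ 452.03517077 -100.87891637] (array([-56.5,  -5.7,   0.8]), array([-0.  ,  0.01,  1.17]))
[ 480.0402618  -109.89707945] (array([-85.7,  -9.5,   0.8]), array([-0.  ,  0.01,  2.37]))
```

Request:
apply_moves([
  {"x": -12, "y": -1, "z": 0, "rx": 0, "ry": 0, "rz": 0, "claw": 0},
  {"x": -22, "y": -1, "z": 0, "rx": 0, "ry": 0, "rz": 0, "claw": 0},
  {"x": -28, "y": -1, "z": 0, "rx": 0, "ry": 0, "rz": 0, "claw": 0},
  {"x": -35, "y": -2, "z": 0, "rx": 0, "ry": 0, "rz": 0.3, "claw": 0},
  {"x": -42, "y": -3, "z": 0, "rx": 0, "ry": 0, "rz": 0.6, "claw": 0},
  {"x": -50, "y": -4, "z": 0, "rx": 0, "ry": 0, "rz": 0.9, "claw": 0},
  {"x": -57, "y": -5, "z": 0, "rx": 0, "ry": 0, "rz": 1.2, "claw": 0},
  {"x": -64, "y": -6, "z": 0, "rx": 0, "ry": 0, "rz": 1.5, "claw": 0},
  {"x": -70, "y": -7, "z": 0, "rx": 0, "ry": 0, "rz": 1.75, "claw": 0},
  {"x": -76, "y": -8, "z": 0, "rx": 0, "ry": 0, "rz": 2.0, "claw": 0},
])

```text
time_s: 3.7
position: [0.4709, -0.1068, 0.0373]
tcp_rot: [[-0.923, 0.384, 0.0], [0.384, 0.923, -0.0], [-0.0, -0.0, -1.0]]
force: [-1.0, 0.6, -0.2]
opening: 0.999
grasp_force: 0.9
```

Run:
```python
from h import *
p,c,psi=tube(); cv2.imwrite("pics/t1.png",cv2.resize(p[110:270,150:390],(720,480))[...,::-1]); print(go(480,-110,37,24.7))
```

```text
tube size [0. 0.] n 1 world c [681.9 218.4] psi nan | bay c [  9.9 129.1] slant nan red [nan nan] black [nan nan]
(array([-8.2,  0.6,  0.4]), array([-0.  ,  0.03,  0.35]))h.py:29: RuntimeWarning: invalid value encountered in divide
  bp=cv2.boxPoints((c,sz,a)); e=[bp[1]-bp[0],bp[2]-bp[1]]; e=max(e,key=np.linalg.norm); e=e/np.linalg.norm(e)
```

View pics/t1.png

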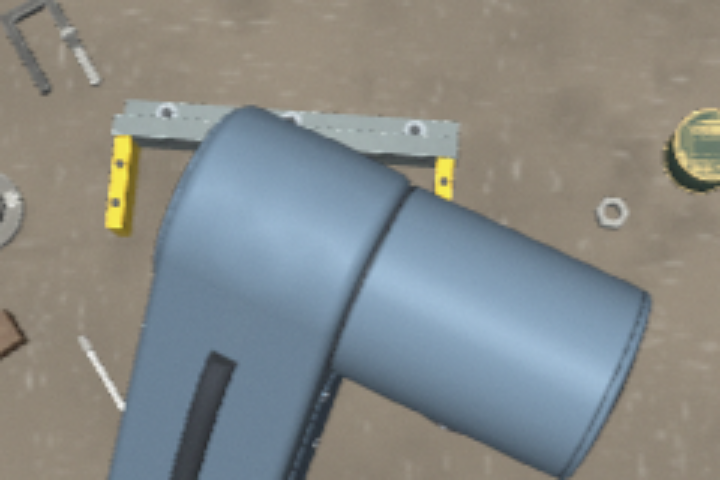

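Request:
apply_moves([
  {"x": -4, "y": 0, "z": 0, "rx": 0, "ry": 0, "rz": 0.2, "claw": 0},
  {"x": -8, "y": 0, "z": 0, "rx": 0, "ry": 0, "rz": 0.35, "claw": 0},
  {"x": -8, "y": 0, "z": 0, "rx": 0, "ry": 0, "rz": 0.35, "claw": 0},
  {"x": 10, "y": 0, "z": 0, "rx": 0, "ry": 0, "rz": 0.35, "claw": 0},
  {"x": 25, "y": 0, "z": 0, "rx": 0, "ry": 0, "rz": 0.35, "claw": 0},
  {"x": 25, "y": 0, "z": -60, "rx": 0, "ry": 0, "rz": 0.35, "claw": 0},
  {"x": 25, "y": -30, "z": -120, "rx": 0, "ry": 0, "rz": 0.35, "claw": 255},
  {"x": 25, "y": -90, "z": -120, "rx": 0, "ry": 0, "rz": 0.35, "claw": 255},
  {"x": 25, "y": -150, "z": -120, "rx": 0, "ry": 0, "rz": 0.35, "claw": 255},
  {"x": 25, "y": -190, "z": -120, "rx": 0, "ry": 0, "rz": 0.35, "claw": 255},
])

```text
time_s: 5.0
position: [0.374, -0.2752, 0.1579]
tcp_rot: [[-0.909, 0.417, 0.002], [0.417, 0.909, -0.002], [-0.003, -0.001, -1.0]]
force: [0.0, -0.4, 0.3]
opening: 0.635
grasp_force: 0.0
```

Run:
```python
s=open('h.py').read()
s=s.replace('def tube():','def tube(cam="top"):').replace('cloud("top")','cloud(cam)')
s=s.replace("(u>150)&(u<365)&(v>135)&(v<260)","(P[...,0]>.36)&(P[...,0]<.657)&(P[...,1]>-.3)&(P[...,1]<.24)&(np.linalg.norm(P[...,:2]-[.5885,.1505],axis=-1)>.02)")
open('h.py','w').write(s)
from h import *
print(read_state()['position'])
for c in("top","side","wrist"):
    try: p=tube(c)[0]
    except Exception as e: print(c,e); p=capture(c)[0]
    cv2.imwrite(f"pics/{c}2.png",p[...,::-1])
v=np.hstack([cv2.imread(f"pics/{c}2.png") for c in("side","wrist")]); cv2.imwrite("pics/c2.png",cv2.resize(v,(800,300)))
```

```text
[ 0.37404601 -0.27521601  0.1579184 ]
tube size [238.6  37.1] n 843 world c [ 506.7 -122.3] psi 24.5 | bay c [-136.9 -224.7] slant 0.346 red [ -96.2 -111.8] black [-177.6 -337.6]
tube size [242.7  36.9] n 819 world c [ 504.9 -123.1] psi 24.5 | bay c [-138.7 -225.6] slant 0.346 red [ -98.  -112.8] black [-179.4 -338.5]
tube size [156.9  37.3] n 4143 world c [ 488.5 -161.5] psi 24.9 | bay c [-151.8 -265.3] slant 0.352 red [-110.4 -152.6] black [-193.2 -377.9]
```

View pics/c2.png

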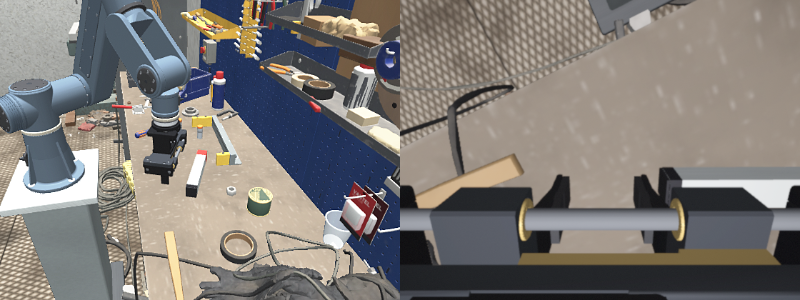

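Run:
```python
from h import *
print(read_state()['joint_positions'])
for ps in(114.5,-65.5): print(go(437,-273,158,ps),go(437,-273,37,ps))
```

```text
[-5.00988536e+01  2.65320927e+01  1.09861063e+02  7.03921856e-03
  4.35030617e+01 -1.15297285e+02]
(array([-56.3,  27.7,  -0.4]), array([1.000e-02, 2.000e-02, 1.495e+01])) (array([-56.1,  27.8, 120.6]), array([1.000e-02, 2.000e-02, 1.495e+01]))
(array([-56.3,  27.7,  -0.4]), array([-2.000e-02,  1.000e-02, -1.505e+01])) (array([-56.1,  27.8, 120.6]), array([-2.000e-02,  1.000e-02, -1.505e+01]))
```

Request:
apply_moves([
  {"x": -56, "y": 28, "z": 0, "rx": 0, "ry": 0, "rz": 15, "claw": 255},
  {"x": -56, "y": 28, "z": 0, "rx": 0, "ry": 0, "rz": 15, "claw": 255},
  {"x": -56, "y": 28, "z": 0, "rx": 0, "ry": 0, "rz": 15, "claw": 255},
  {"x": -56, "y": 28, "z": 0, "rx": 0, "ry": 0, "rz": 15, "claw": 255},
  {"x": -56, "y": 28, "z": 0, "rx": 0, "ry": 0, "rz": 15, "claw": 255},
  {"x": -56, "y": 28, "z": 0, "rx": 0, "ry": 0, "rz": 15, "claw": 255},
  {"x": -56, "y": 28, "z": 0, "rx": 0, "ry": 0, "rz": 15, "claw": 255},
  {"x": -56, "y": 28, "z": 0, "rx": 0, "ry": 0, "rz": 15, "claw": 255},
  {"x": -56, "y": 28, "z": 0, "rx": 0, "ry": 0, "rz": 15, "claw": 255},
  {"x": -56, "y": 28, "z": 60, "rx": 0, "ry": 0, "rz": 15, "claw": 255},
])

```text
time_s: 6.4
position: [0.4409, -0.2716, 0.1002]
tcp_rot: [[0.415, 0.91, 0.009], [0.91, -0.414, -0.008], [-0.004, 0.012, -1.0]]
force: [1.4, 0.1, -0.2]
opening: 0.007
grasp_force: 0.0
```

Run:
```python
from h import *
print(go(437.4,-273,37,114.5),read_state()['position'])
```

```text
(array([-2.4, -3.3, 63.1]), array([0.11, 0.04, 0.  ])) [ 0.44086015 -0.2716391   0.10015595]
```

Request:
apply_moves([
  {"x": 0, "y": 0, "z": 40, "rx": 0, "ry": 0, "rz": 0, "claw": 255},
  {"x": 0, "y": 0, "z": 60, "rx": 0, "ry": 0, "rz": 0, "claw": 255},
  {"x": 0, "y": 0, "z": 60, "rx": 0, "ry": 0, "rz": 0, "claw": 255},
  {"x": 0, "y": 0, "z": 60, "rx": 0, "ry": 0, "rz": 0, "claw": 255},
])

```text
time_s: 6.9
position: [0.4378, -0.2698, 0.038]
tcp_rot: [[0.415, 0.91, 0.001], [0.91, -0.415, -0.0], [-0.0, 0.001, -1.0]]
force: [-0.1, -0.8, -0.1]
opening: 0.003
grasp_force: 0.0
```

Run:
```python
from h import *
print(go(437.4,-273,37,114.5)); t=np.array([.4147,.91]); T=np.array([598.5,80.6])
for L in(150,130): g=T-t*L; print(g,go(g[0],g[1],37,114.5))
```

```text
(array([-3.,  1.,  1.]), array([ 0.01,  0.  , -0.  ]))
[536.295 -55.9  ] (array([235.5,   0.9,   1. ]), array([ 0.01,  0.  , -0.  ]))
[544.589 -37.7  ] (array([255.5,   0.9,   0.9]), array([ 0.01,  0.  , -0.  ]))
```

Push along the axis about 70 mm, then check with the side camera.

Request:
apply_moves([
  {"x": 15, "y": 1, "z": 0, "rx": 0, "ry": 0, "rz": 0, "claw": 255},
  {"x": 25, "y": 1, "z": 0, "rx": 0, "ry": 0, "rz": 0, "claw": 255},
  {"x": 33, "y": 1, "z": 0, "rx": 0, "ry": 0, "rz": 0, "claw": 255},
  {"x": 41, "y": 1, "z": 0, "rx": 0, "ry": 0, "rz": 0, "claw": 255},
  {"x": 49, "y": 1, "z": 0, "rx": 0, "ry": 0, "rz": 0, "claw": 255},
  {"x": 57, "y": 1, "z": 0, "rx": 0, "ry": 0, "rz": 0, "claw": 255},
  {"x": 65, "y": 1, "z": 0, "rx": 0, "ry": 0, "rz": 0, "claw": 255},
  {"x": 73, "y": 1, "z": 0, "rx": 0, "ry": 0, "rz": 0, "claw": 255},
  {"x": 81, "y": 1, "z": 0, "rx": 0, "ry": 0, "rz": 0, "claw": 255},
  {"x": 89, "y": 1, "z": 0, "rx": 0, "ry": 0, "rz": 0, "claw": 255},
])

```text
time_s: 8.15
position: [0.4754, -0.1894, 0.0373]
tcp_rot: [[0.416, 0.909, -0.0], [0.909, -0.416, 0.0], [-0.0, -0.0, -1.0]]
force: [-1.3, -3.2, 2.6]
opening: 0.001
grasp_force: 1.6
```

Run:
```python
from h import *
for c in("top","side"): tube(c)
```

```text
tube size [0. 0.] n 1 world c [656.4  45.3] psi nan | bay c [ -1.4 -45.4] slant nan red [nan nan] black [nan nan]
tube size [96.1 26.4] n 128 world c [564.2  -4.6] psi 24.9 | bay c [ -89.2 -102.7] slant 0.354 red [-47.7   9.9] black [-130.8 -215.3]h.py:29: RuntimeWarning: invalid value encountered in divide
  bp=cv2.boxPoints((c,sz,a)); e=[bp[1]-bp[0],bp[2]-bp[1]]; e=max(e,key=np.linalg.norm); e=e/np.linalg.norm(e)
```

Request:
apply_moves([
  {"x": 8, "y": 0, "z": 0, "rx": 0, "ry": 0, "rz": 0, "claw": 255},
  {"x": 16, "y": 0, "z": 0, "rx": 0, "ry": 0, "rz": 0, "claw": 255},
  {"x": 24, "y": 0, "z": 0, "rx": 0, "ry": 0, "rz": 0, "claw": 255},
  {"x": 32, "y": 0, "z": 0, "rx": 0, "ry": 0, "rz": 0, "claw": 255},
  {"x": 40, "y": 0, "z": 0, "rx": 0, "ry": 0, "rz": 0, "claw": 255},
  {"x": 48, "y": 0, "z": 0, "rx": 0, "ry": 0, "rz": 0, "claw": 255},
  {"x": 56, "y": 0, "z": 0, "rx": 0, "ry": 0, "rz": 0, "claw": 255},
  {"x": 64, "y": 0, "z": 0, "rx": 0, "ry": 0, "rz": 0, "claw": 255},
  {"x": 72, "y": 0, "z": 0, "rx": 0, "ry": 0, "rz": 0, "claw": 255},
  {"x": 80, "y": 0, "z": 0, "rx": 0, "ry": 0, "rz": 0, "claw": 255},
])

```text
time_s: 9.5
position: [0.5087, -0.1166, 0.0374]
tcp_rot: [[0.416, 0.909, -0.0], [0.909, -0.416, 0.0], [-0.0, -0.0, -1.0]]
force: [0.0, -1.2, -1.7]
opening: 0.005
grasp_force: 0.6
```

Run:
```python
from h import *
tube("side"); T=np.array([598.5,80.6]); p=read_state()['position'][:2]*1000; t=np.array([.416,.909]); print((T-p)@t-132,(T-p)@[.909,-.416])
```

```text
tube size [86.6 28.2] n 107 world c [598.8  71.9] psi 24.1 | bay c [-61.  -23.7] slant 0.339 red [-21.1  89.5] black [-100.9 -136.8]
83.8202308845039 -0.3150653861935305
```

Request:
apply_moves([
  {"x": 8, "y": 0, "z": 0, "rx": 0, "ry": 0, "rz": 0, "claw": 255},
  {"x": 16, "y": 0, "z": 0, "rx": 0, "ry": 0, "rz": 0, "claw": 255},
  {"x": 24, "y": 0, "z": 0, "rx": 0, "ry": 0, "rz": 0, "claw": 255},
  {"x": 32, "y": 0, "z": 0, "rx": 0, "ry": 0, "rz": 0, "claw": 255},
  {"x": 39, "y": 0, "z": 0, "rx": 0, "ry": 0, "rz": 0, "claw": 255},
  {"x": 46, "y": 0, "z": 0, "rx": 0, "ry": 0, "rz": 0, "claw": 255},
  {"x": 53, "y": 0, "z": 0, "rx": 0, "ry": 0, "rz": 0, "claw": 255},
  {"x": 60, "y": 0, "z": 0, "rx": 0, "ry": 0, "rz": 0, "claw": 255},
  {"x": 67, "y": 0, "z": 0, "rx": 0, "ry": 0, "rz": 0, "claw": 255},
  {"x": 73, "y": 0, "z": 0, "rx": 0, "ry": 0, "rz": 0, "claw": 255},
])

```text
time_s: 10.8
position: [0.539, -0.0504, 0.0374]
tcp_rot: [[0.416, 0.91, 0.0], [0.91, -0.416, -0.0], [-0.0, 0.0, -1.0]]
force: [-0.3, -2.2, 1.8]
opening: 0.004
grasp_force: 1.4
```

Run:
```python
from h import *
p=tube("side")[0]; cv2.imwrite("pics/s3.png",cv2.resize(p[120:320,180:440],(780,600))[...,::-1])
```

```text
tube size [72.4 25.8] n 81 world c [633.6 146. ] psi 23.8 | bay c [-32.3  53. ] slant 0.334 red [  7.1 166.4] black [-71.7 -60.3]
```

View pics/s3.png

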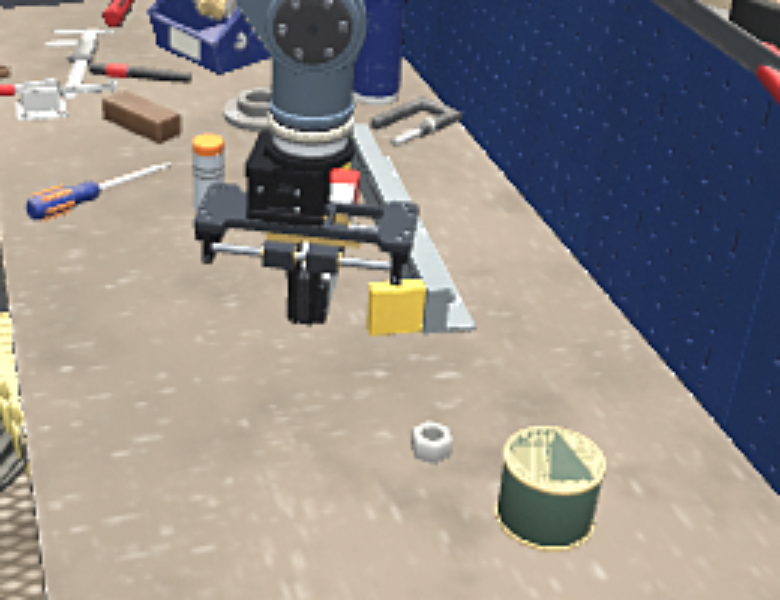

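Request:
apply_moves([
  {"x": 5, "y": 0, "z": 0, "rx": 0, "ry": 0, "rz": 0, "claw": 255},
  {"x": 9, "y": -1, "z": 0, "rx": 0, "ry": 0, "rz": 0, "claw": 255},
  {"x": 13, "y": -2, "z": 0, "rx": 0, "ry": 0, "rz": 0, "claw": 255},
  {"x": 17, "y": -3, "z": 0, "rx": 0, "ry": 0, "rz": 0, "claw": 255},
  {"x": 21, "y": -4, "z": 0, "rx": 0, "ry": 0, "rz": 0, "claw": 255},
  {"x": 21, "y": -4, "z": 0, "rx": 0, "ry": 0, "rz": 0, "claw": 255},
])

```text
time_s: 11.6
position: [0.5439, -0.0293, 0.0373]
tcp_rot: [[0.416, 0.91, -0.0], [0.91, -0.416, 0.001], [0.0, -0.0, -1.0]]
force: [0.1, 0.1, 0.1]
opening: 0.007
grasp_force: 0.0
```

Run:
```python
from h import *
tube("side"); p,P=cloud("side"); h=cv2.cvtColor(p,cv2.COLOR_RGB2HSV); m=(h[...,1]>150)&((h[...,0]<6)|(h[...,0]>174))&(P[...,0]>.55)&(P[...,0]<.67)&(P[...,1]>.05)&(P[...,1]<.3)&(P[...,2]>.03)&(P[...,2]<.045)
print(m.sum(),[(B@(q-O)).round(1) for q in np.array(rect(P,m)[0])])
```

```text
tube size [78.5 29.3] n 87 world c [641.6 167.2] psi 16.1 | bay c [-26.1  74.8] slant 0.2 red [ -2.3 192.4] black [-49.9 -42.8]
27 [array([-40.7,  78.5]), array([-8.7, 71.5]), array([ -2.2, 101.3]), array([-34.2, 108.4])]
```

Request:
apply_moves([
  {"x": -15, "y": 0, "z": 0, "rx": 0, "ry": 0, "rz": 0, "claw": 255},
  {"x": -30, "y": 0, "z": 0, "rx": 0, "ry": 0, "rz": 0, "claw": 255},
  {"x": -30, "y": 0, "z": -50, "rx": 0, "ry": 0, "rz": 0, "claw": 255},
  {"x": -40, "y": 0, "z": -110, "rx": 0, "ry": 0, "rz": 0, "claw": 255},
  {"x": -100, "y": -20, "z": -110, "rx": 0, "ry": 0, "rz": 0, "claw": 255},
  {"x": -160, "y": -40, "z": -110, "rx": 0, "ry": 0, "rz": 0, "claw": 255},
  {"x": -220, "y": -60, "z": -110, "rx": 0, "ry": 0, "rz": 0, "claw": 255},
  {"x": -260, "y": -60, "z": -110, "rx": 0, "ry": 0, "rz": 0, "claw": 255},
  {"x": -260, "y": -60, "z": -110, "rx": 0, "ry": 0, "rz": 0, "claw": 255},
])

```text
time_s: 12.82
position: [0.3798, -0.2449, 0.1476]
tcp_rot: [[0.422, 0.907, 0.001], [0.907, -0.422, -0.001], [-0.001, 0.001, -1.0]]
force: [0.9, 1.2, -0.0]
opening: 0.004
grasp_force: 0.0
```

Run:
```python
from h import *
for c in("side","top"): p=tube(c)[0]
cv2.imwrite("pics/t4.png",cv2.resize(p[110:270,150:390],(720,480))[...,::-1])
```

```text
tube size [244.4  36.7] n 453 world c [600.4  89.9] psi 25.2 | bay c [-60.9  -5.6] slant 0.358 red [-18.8 106.8] black [-102.9 -118. ]
tube size [239.1  36.6] n 878 world c [601.3  88.9] psi 25.6 | bay c [-59.9  -6.5] slant 0.365 red [-17.  105.5] black [-102.8 -118.6]
```

View pics/t4.png

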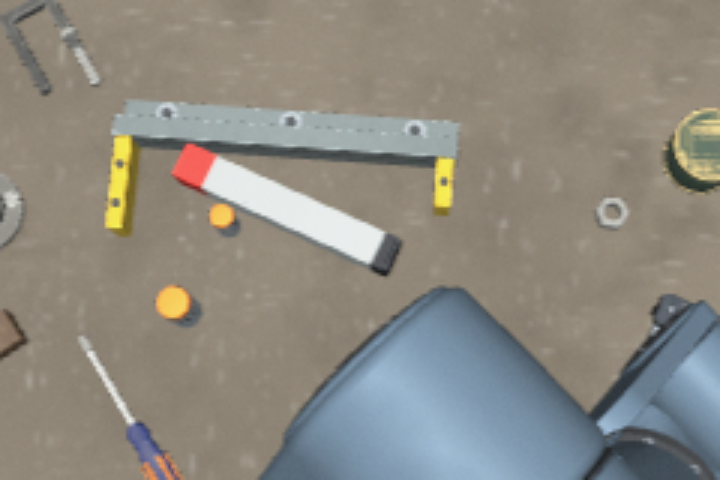

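Run:
```python
from h import *
for b,z,ps in(((-145,-65),148,115.6),((-145,-65),37,115.6),((-121,-74),37,115.6),((-52,-98),37,94.7)):
    g=O+B.T@np.array(b); print(g.round(1),go(g[0],g[1],z,ps))
```

```text
[511.7  37.5] (array([308.7,   2.4,  -0.5]), array([-0.01, -0.01,  0.15]))
[511.7  37.5] (array([308.6,   2.5, 110.5]), array([-0.01, -0.01,  0.15]))
[534.9  26.6] (array([308.4,  28.1, 110.5]), array([-0.01, -0.01,  0.15]))
[601.7  -2.9] (array([309.5, 101.1, 110.5]), array([-0.  , -0.01, -3.34]))
```

Request:
apply_moves([
  {"x": 308, "y": 0, "z": 0, "rx": 0, "ry": 0, "rz": 0, "claw": 255},
  {"x": 308, "y": 0, "z": 0, "rx": 0, "ry": 0, "rz": 0, "claw": 255},
  {"x": 308, "y": 0, "z": 0, "rx": 0, "ry": 0, "rz": 0, "claw": 255},
  {"x": 308, "y": 0, "z": 0, "rx": 0, "ry": 0, "rz": 0, "claw": 255},
  {"x": 308, "y": 0, "z": 0, "rx": 0, "ry": 0, "rz": 0, "claw": 255},
  {"x": 308, "y": 0, "z": 0, "rx": 0, "ry": 0, "rz": 0, "claw": 255},
  {"x": 308, "y": 0, "z": 0, "rx": 0, "ry": 0, "rz": 0, "claw": 255},
  {"x": 308, "y": 0, "z": 60, "rx": 0, "ry": 0, "rz": 0, "claw": 255},
  {"x": 308, "y": 0, "z": 110, "rx": 0, "ry": 0, "rz": 0, "claw": 255},
  {"x": 308, "y": 0, "z": 110, "rx": 0, "ry": 0, "rz": 0, "claw": 255},
])

```text
time_s: 14.18
position: [0.5054, 0.0378, 0.034]
tcp_rot: [[0.418, 0.909, -0.011], [0.909, -0.418, 0.001], [-0.003, -0.01, -1.0]]
force: [-1.0, -0.1, 0.6]
opening: 0.004
grasp_force: 0.0
```

Request:
apply_moves([
  {"x": 0, "y": 12, "z": 0, "rx": 0, "ry": 0, "rz": 0, "claw": 255},
  {"x": 0, "y": 20, "z": 0, "rx": 0, "ry": 0, "rz": 0, "claw": 255},
  {"x": 0, "y": 28, "z": 0, "rx": 0, "ry": 0, "rz": -0.2, "claw": 255},
  {"x": 0, "y": 36, "z": 0, "rx": 0, "ry": 0, "rz": -0.6, "claw": 255},
  {"x": 0, "y": 44, "z": 0, "rx": 0, "ry": 0, "rz": -1.0, "claw": 255},
  {"x": 0, "y": 52, "z": 0, "rx": 0, "ry": 0, "rz": -1.4, "claw": 255},
  {"x": 0, "y": 60, "z": 0, "rx": 0, "ry": 0, "rz": -1.8, "claw": 255},
  {"x": 0, "y": 68, "z": 0, "rx": 0, "ry": 0, "rz": -2.2, "claw": 255},
  {"x": 0, "y": 75, "z": 0, "rx": 0, "ry": 0, "rz": -2.5, "claw": 255},
  {"x": 0, "y": 80, "z": 0, "rx": 0, "ry": 0, "rz": -2.7, "claw": 255},
])

```text
time_s: 15.42
position: [0.5822, 0.0053, 0.0381]
tcp_rot: [[0.144, 0.99, 0.0], [0.99, -0.144, 0.0], [0.0, 0.0, -1.0]]
force: [-1.9, 0.1, 3.2]
opening: 0.006
grasp_force: 1.6
```

Run:
```python
from h import *
p,c,_=tube("side"); s=read_state(); print("tcp bay",B@(s['position'][:2]*1000-O)); g=O+B.T@np.array([-52,-98]); print(go(*g,37,94.7))
cv2.imwrite("pics/s5.png",cv2.resize(p[120:320,180:440],(780,600))[...,::-1])
```

```text
tube size [78.8 56.7] n 198 world c [600.7   3.6] psi 6.3 | bay c [-53.5 -91.6] slant 0.028 red [-50.2  28.4] black [ -56.9 -211.6]
tcp bay [-71.13079086 -91.63037   ]
(array([-5.2, 19.5,  1. ]), array([ 0.01,  0.  , -0.6 ]))
```

View pics/s5.png

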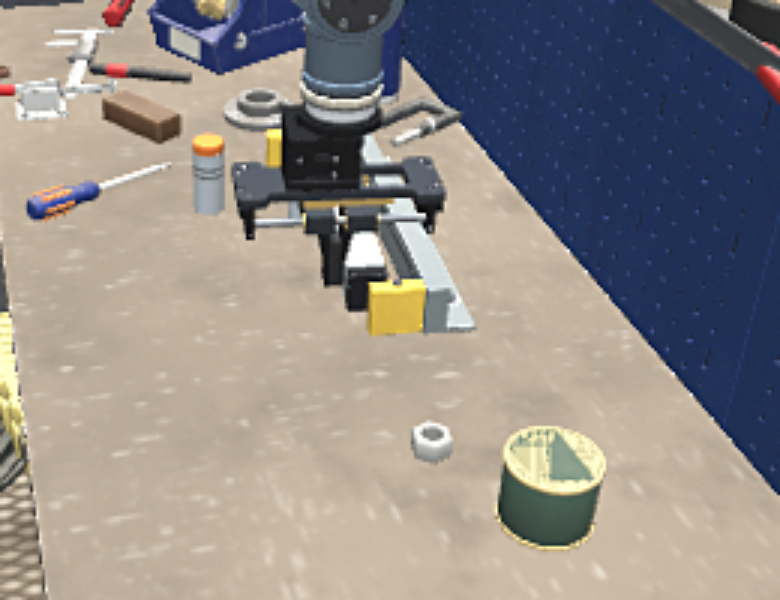

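Run:
```python
from h import *
p,P=cloud("side"); b=(P[...,:2]*1000-O)@B.T; z=P[...,2]
m=(z>.034)&(z<.044)&(b[...,0]>-75)&(b[...,0]<-5)&(b[...,1]>-154)&(b[...,1]<-95)
q=b[m]
for lo in range(-70,-5,8):
    k=(q[:,0]>=lo)&(q[:,0]<lo+8)
    if k.any(): print(lo,k.sum(),q[k][:,1].min().round(1),q[k][:,1].max().round(1))
```

```text
-70 10 -116.5 -96.9
-62 24 -131.1 -96.4
-54 23 -129.1 -97.5
-46 21 -131.7 -99.4
-38 21 -131.2 -96.6
-30 12 -129.3 -97.4
```

Request:
apply_moves([
  {"x": -1, "y": 6, "z": 0, "rx": 0, "ry": 0, "rz": -0.2, "claw": 255},
  {"x": -1, "y": 11, "z": 0, "rx": 0, "ry": 0, "rz": -0.4, "claw": 255},
  {"x": -1, "y": 15, "z": 0, "rx": 0, "ry": 0, "rz": -0.6, "claw": 255},
  {"x": -1, "y": 18, "z": 0, "rx": 0, "ry": 0, "rz": -0.6, "claw": 255},
  {"x": -1, "y": 20, "z": 0, "rx": 0, "ry": 0, "rz": -0.6, "claw": 255},
  {"x": -1, "y": 20, "z": 0, "rx": 0, "ry": 0, "rz": -0.6, "claw": 255},
])

```text
time_s: 16.27
position: [0.6022, 0.0014, 0.0373]
tcp_rot: [[0.083, 0.997, 0.001], [0.997, -0.083, -0.0], [-0.0, 0.001, -1.0]]
force: [0.1, -1.0, 1.0]
opening: 0.003
grasp_force: 0.6
```

Request:
apply_moves([
  {"x": 0, "y": 2, "z": 0, "rx": 0, "ry": 0, "rz": 0, "claw": 255},
  {"x": 0, "y": 3, "z": 0, "rx": 0, "ry": 0, "rz": 0, "claw": 255},
  {"x": 0, "y": 4, "z": 0, "rx": 0, "ry": 0, "rz": 0, "claw": 255},
  {"x": 0, "y": 4, "z": 0, "rx": 0, "ry": 0, "rz": 0, "claw": 255},
])

```text
time_s: 16.77
position: [0.603, 0.0014, 0.0373]
tcp_rot: [[0.083, 0.997, -0.006], [0.997, -0.083, 0.001], [0.0, -0.006, -1.0]]
force: [-7.6, -0.5, 5.5]
opening: -0.0
grasp_force: 3.9
```

Run:
```python
from h import *
s=read_state(); print(s['force'],B@(s['position'][:2]*1000-O)); tube("side")
```

```text
[-7.58633452 -0.51856566  5.4951685 ] [-51.01791789 -93.57207211]
tube size [94.7 59.8] n 207 world c [622.9  -0. ] psi 4.9 | bay c [-31.1 -93.4] slant 0.004 red [-30.6  26.6] black [ -31.6 -213.4]
```

Request:
apply_moves([
  {"x": 0, "y": -10, "z": 0, "rx": 0, "ry": 0, "rz": 0, "claw": 255},
  {"x": 0, "y": -25, "z": 0, "rx": 0, "ry": 0, "rz": 0, "claw": 255},
  {"x": 0, "y": -40, "z": -40, "rx": 0, "ry": 0, "rz": 0, "claw": 255},
  {"x": -20, "y": -70, "z": -100, "rx": 0, "ry": 0, "rz": 0, "claw": 255},
  {"x": -250, "y": -200, "z": -110, "rx": 0, "ry": 0, "rz": 0, "claw": 255},
  {"x": -250, "y": -200, "z": -110, "rx": 0, "ry": 0, "rz": 0, "claw": 255},
  {"x": -250, "y": -200, "z": -110, "rx": 0, "ry": 0, "rz": 0, "claw": 255},
  {"x": -250, "y": -200, "z": -110, "rx": 0, "ry": 0, "rz": 0, "claw": 255},
  {"x": -250, "y": -200, "z": -110, "rx": 0, "ry": 0, "rz": 0, "claw": 255},
  {"x": -250, "y": -200, "z": -110, "rx": 0, "ry": 0, "rz": 0, "claw": 255},
])

```text
time_s: 18.08
position: [0.3857, -0.2332, 0.1477]
tcp_rot: [[0.087, 0.996, 0.002], [0.996, -0.087, -0.002], [-0.002, 0.002, -1.0]]
force: [0.5, -0.3, 0.7]
opening: 0.008
grasp_force: 0.0
```

Run:
```python
from h import *
p=tube("side")[0]; p=tube("top")[0]
cv2.imwrite("pics/t6.png",cv2.resize(p[130:200,175:315],(800,400),interpolation=cv2.INTER_CUBIC)[...,::-1])
```

```text
tube size [255.4  44.2] n 556 world c [635.3  78.9] psi 0.9 | bay c [-25.2 -13.7] slant -0.067 red [-33.2 106. ] black [ -17.2 -133.5]
tube size [246.2  42.6] n 931 world c [636.2  80.3] psi 0.8 | bay c [-24.4 -12.2] slant -0.068 red [-32.5 107.5] black [ -16.3 -132. ]
```

View pics/t6.png

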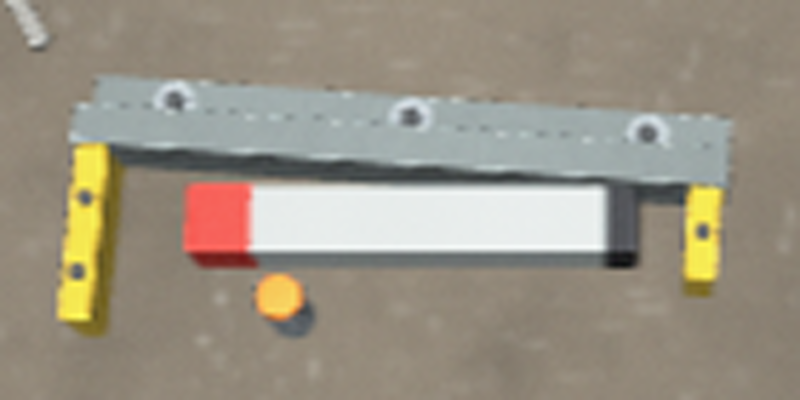

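Run:
```python
from h import *
for b,z in(((-80,17),148),((-80,17),37),((-51,17),37)):
    g=O+B.T@np.array(b); print(g.round(1),go(g[0],g[1],z,94.7))
```

```text
[583.2 114. ] (array([360.4, 167.6,  -0.5]), array([ 0.01,  0.  , -0.01]))
[583.2 114. ] (array([360.4, 167.5, 110.5]), array([ 0.01,  0.  , -0.01]))
[612.1 111.6] (array([360.5, 196.5, 110.5]), array([ 0.01,  0.  , -0.01]))
```

Request:
apply_moves([
  {"x": 360, "y": 166, "z": 0, "rx": 0, "ry": 0, "rz": 0, "claw": 255},
  {"x": 360, "y": 166, "z": 0, "rx": 0, "ry": 0, "rz": 0, "claw": 255},
  {"x": 360, "y": 166, "z": 0, "rx": 0, "ry": 0, "rz": 0, "claw": 255},
  {"x": 360, "y": 166, "z": 0, "rx": 0, "ry": 0, "rz": 0, "claw": 255},
  {"x": 360, "y": 166, "z": 0, "rx": 0, "ry": 0, "rz": 0, "claw": 255},
  {"x": 360, "y": 166, "z": 0, "rx": 0, "ry": 0, "rz": 0, "claw": 255},
  {"x": 360, "y": 166, "z": 0, "rx": 0, "ry": 0, "rz": 0, "claw": 255},
  {"x": 360, "y": 166, "z": 0, "rx": 0, "ry": 0, "rz": 0, "claw": 255},
  {"x": 360, "y": 166, "z": 0, "rx": 0, "ry": 0, "rz": 0, "claw": 255},
  {"x": 360, "y": 166, "z": 40, "rx": 0, "ry": 0, "rz": 0, "claw": 255},
])

```text
time_s: 19.42
position: [0.5829, 0.112, 0.1098]
tcp_rot: [[0.085, 0.996, 0.007], [0.996, -0.085, -0.0], [0.0, 0.007, -1.0]]
force: [-0.6, -0.6, 0.1]
opening: 0.009
grasp_force: 0.0
```

Run:
```python
from h import *
s=read_state(); print(B@(s['position'][:2]*1000-O))
for b,z in(((-80,17),37),((-51,17),37)):
    g=O+B.T@np.array(b); print(g.round(1),go(g[0],g[1],z,94.7))
```

```text
[-80.04228765  14.99681299]
[583.2 114. ] (array([ 2. , -0.5, 72.8]), array([ 0.07, -0.  , -0.03]))
[612.1 111.6] (array([ 2.1, 28.5, 73. ]), array([ 0.07, -0.  , -0.03]))
```

Request:
apply_moves([
  {"x": 0, "y": 0, "z": 40, "rx": 0, "ry": 0, "rz": 0, "claw": 255},
  {"x": 0, "y": 0, "z": 70, "rx": 0, "ry": 0, "rz": 0, "claw": 255},
  {"x": 0, "y": 0, "z": 70, "rx": 0, "ry": 0, "rz": 0, "claw": 255},
  {"x": 0, "y": 10, "z": 70, "rx": 0, "ry": 0, "rz": 0, "claw": 255},
  {"x": 0, "y": 16, "z": 70, "rx": 0, "ry": 0, "rz": 0, "claw": 255},
  {"x": 0, "y": 21, "z": 70, "rx": 0, "ry": 0, "rz": 0, "claw": 255},
  {"x": 0, "y": 25, "z": 70, "rx": 0, "ry": 0, "rz": 0, "claw": 255},
  {"x": 0, "y": 28, "z": 70, "rx": 0, "ry": 0, "rz": 0, "claw": 255},
  {"x": 0, "y": 30, "z": 70, "rx": 0, "ry": 0, "rz": 0, "claw": 255},
  {"x": 0, "y": 30, "z": 70, "rx": 0, "ry": 0, "rz": 0, "claw": 255},
])

```text
time_s: 20.68
position: [0.6086, 0.1118, 0.0378]
tcp_rot: [[0.083, 0.997, -0.005], [0.997, -0.083, 0.0], [0.0, -0.005, -1.0]]
force: [-4.8, 1.9, 5.3]
opening: 0.009
grasp_force: 2.7
```

Run:
```python
from h import *
s=read_state(); print(B@(s['position'][:2]*1000-O),s['force'])
tube("side")
```

```text
[-54.42324657  16.90604742] [-4.78855606  1.85244746  5.34874846]
tube size [ 57.7 204.6] n 446 world c [628.1  53.6] psi -0.3 | bay c [-30.3 -39.5] slant -0.087 red [-40.7  80.1] black [ -19.9 -159. ]
```

Request:
apply_moves([
  {"x": 0, "y": 3, "z": 0, "rx": 0, "ry": 0, "rz": 0, "claw": 255},
  {"x": 0, "y": 5, "z": 0, "rx": 0, "ry": 0, "rz": 0, "claw": 255},
  {"x": 0, "y": 5, "z": 0, "rx": 0, "ry": 0, "rz": 0, "claw": 255},
])

```text
time_s: 21.1
position: [0.614, 0.1115, 0.0377]
tcp_rot: [[0.083, 0.997, -0.004], [0.997, -0.083, 0.001], [0.0, -0.004, -1.0]]
force: [-4.8, 2.7, 6.5]
opening: 0.004
grasp_force: 3.1
```

Run:
```python
from h import *
s=read_state(); print(B@(s['position'][:2]*1000-O),s['force'])
```

```text
[-49.02481369  17.07399065] [-4.8021323   2.72239761  6.49863679]
```

Request:
apply_moves([
  {"x": 0, "y": 2, "z": 0, "rx": 0, "ry": 0, "rz": 0, "claw": 255},
  {"x": 0, "y": 3, "z": 0, "rx": 0, "ry": 0, "rz": 0, "claw": 255},
  {"x": 0, "y": 3, "z": 0, "rx": 0, "ry": 0, "rz": 0, "claw": 255},
])

```text
time_s: 21.48
position: [0.6151, 0.1114, 0.0376]
tcp_rot: [[0.083, 0.997, -0.008], [0.997, -0.083, 0.001], [0.0, -0.008, -1.0]]
force: [-7.7, 2.6, 7.9]
opening: 0.003
grasp_force: 5.0
```

Now blocked against the fence (moved 1 mm for 3 mm, force rising). Back off and look.

Request:
apply_moves([
  {"x": 0, "y": -10, "z": 0, "rx": 0, "ry": 0, "rz": 0, "claw": 255},
  {"x": 0, "y": -30, "z": 0, "rx": 0, "ry": 0, "rz": 0, "claw": 255},
  {"x": 0, "y": -35, "z": -50, "rx": 0, "ry": 0, "rz": 0, "claw": 255},
  {"x": -20, "y": -40, "z": -105, "rx": 0, "ry": 0, "rz": 0, "claw": 255},
  {"x": -360, "y": -196, "z": -110, "rx": 0, "ry": 0, "rz": 0, "claw": 255},
  {"x": -360, "y": -196, "z": -110, "rx": 0, "ry": 0, "rz": 0, "claw": 255},
  {"x": -360, "y": -196, "z": -110, "rx": 0, "ry": 0, "rz": 0, "claw": 255},
  {"x": -360, "y": -196, "z": -110, "rx": 0, "ry": 0, "rz": 0, "claw": 255},
  {"x": -360, "y": -196, "z": -110, "rx": 0, "ry": 0, "rz": 0, "claw": 255},
  {"x": -360, "y": -196, "z": -110, "rx": 0, "ry": 0, "rz": 0, "claw": 255},
])

```text
time_s: 22.72
position: [0.393, -0.2345, 0.1476]
tcp_rot: [[0.083, 0.997, 0.002], [0.997, -0.083, -0.002], [-0.002, 0.002, -1.0]]
force: [1.0, -1.2, 0.3]
opening: 0.009
grasp_force: 0.0
```

Run:
```python
from h import *
p=tube("side")[0]; cv2.imwrite("pics/s7.png",p[...,::-1]); p=tube("top")[0]
cv2.imwrite("pics/t7.png",cv2.resize(p[130:200,175:315],(800,400),interpolation=cv2.INTER_CUBIC)[...,::-1])
# near side edge: tube-top points, near boundary in bay frame
p,P=cloud("top"); b=(P[...,:2]*1000-O)@B.T; z=P[...,2]
for y0 in range(-125,110,25):
    m=(z>.034)&(z<.044)&(abs(b[...,1]-y0)<8)&(b[...,0]<0)&(b[...,0]>-60); print(y0,b[m][:,0].min().round(1))
```

```text
tube size [251.1  38.5] n 482 world c [640.7  77.7] psi 4.7 | bay c [-19.7 -14.4] slant -0.0 red [-19.7 105.6] black [ -19.7 -134.4]
tube size [244.   37.5] n 759 world c [641.5  79.9] psi 4.2 | bay c [-19.  -12.2] slant -0.009 red [-20.1 107.8] black [ -18.  -132.2]
-125 -37.7
-100 -37.0
-75 -35.8
-50 -37.3
-25 -37.1
0 -36.2
25 -35.7
50 -35.9
75 -35.8
100 -35.7
```

View pics/t7.png

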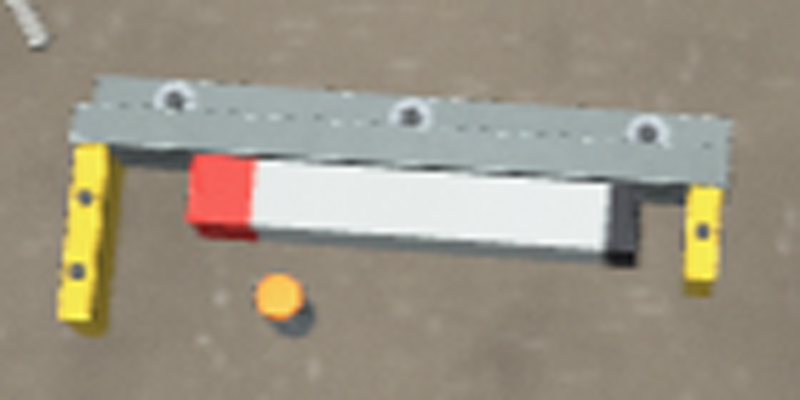

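```bash
python3 -c "
from rig import *; print(hand_in())"
```

```text
the job is handed in; nothing more can be done
None
```

I've handed the job in: the tube lies flat along the fence between the yellow stops and behind the post. In the last camera check both ends were within about 2 mm of touching the fence. The arm finished clear, but the hand-in returned no verdict.

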